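# Lock off the fume extractor and pull its spent filter

### The job

First lock the fume extractor's fan off by sliding the red-tabbed bolt fully home into its keeper, and leave it there. Then twist the spent filter (orange handle) anticlockwise, seen from above, as far as its stop, lift it straight out, and set it down gently, standing upright on the floor of the yellow tray, without dropping it. Leave the white fresh filter, the multimeter, the red cutters and the screwdriver where they are.

Things in the scene. Friction and masses are not known exactly. Their poses are not given: they have to be found in the camera images.
- extractor: Fume extractor, fixed: blue box with a grey deck on top, 200 (x) x 260 (y) x 100 mm high. Origin: centre of its underside; axes along its sides. A black collar (outer radius 72, top at z = 102) surrounds the filter's well at local (0, -45). The bolt runs along local x on the deck at local y = +85, in steel guides 21 mm high at local x -60 to -50 and 27 to 37.
- well (a point): Centre of the well's floor, at local (0, -45, 56) mm of the extractor, same axes. Its round mouth (74 mm for the 70 mm core) has two notches at the green marks (local +x and -x), the only places where the filter's lugs pass. Red marks 60 degrees clockwise of them show where it is locked. Turning stops at the green marks (within 2 degrees).
- keeper (a point): Middle of the bolt's keeper, the wider steel strap (local x 62 to 80 mm of the extractor, 21 mm above the deck); this point is on the deck. Axes as the extractor's.
- bolt (a joint): Position of the bolt in m along the extractor's local +x: 0 = fully withdrawn, 0.045 = fully home in the keeper, where it meets a hard end. Friction about 2.5 N, stays where left.
- bolt_tab (a point): Top centre of the red tab that stands up from the bolt: 10 mm thick along the slide, 30 mm wide across it, 44 mm tall; this point is 58 mm above the deck (z = 158) and the steel rod (14 mm thick) lies 42 mm and more below it. Axes as the extractor's: the bolt slides home along +x.
- filter: Spent filter, loose, 0.35 kg, 90 mm tall, at first captive in the well. Origin: centre of its underside, which rests on the well's floor; z up. Brown core 70 mm across (z 0 to 46), grey flange 104 mm across (46 to 54), orange handle. Lugs (radius 46, z 20 to 30) along its +x and -x. To free it, turn it about +z by 50 to 60 degrees until its x axis lies along the extractor's x.
- filter_handle (a point): Top centre of the orange handle: an upright bar 84 mm long along the filter's x, 14 mm thick along its y, 36 mm tall below this point.
- spent_tray: Yellow open tray, fixed, 150 x 150 x 34 mm, walls 5 mm, floor top 5 mm above the table. Origin: centre of its underside. The spent filter goes here.
- stock_tray: Blue open tray, fixed, same size as the yellow one; it holds the fresh filter.
- fresh_filter: Fresh filter, loose, all white, same shape as the spent one, standing in the blue tray. Origin: centre of its underside. Leave it alone.
- multimeter: Loose yellow multimeter, 170 x 85 x 36 mm, origin: centre of its underside.
- cutters: Loose side cutters with red handles, 145 mm long, 12 mm thick, origin at the pivot, on the table.
- screwdriver: Loose black screwdriver, 170 mm long, lying on the table.
Things that resemble listed ones, but are neither listed nor needed, are in the scene too. Leave any turquoise look-alike of the filter alone.

How it is judged:
On the way, in this order (a step that is already met when the one before it is completed fails the run):
1. the bolt is slid fully home while the filter still sits locked in its well (value of joint bolt above 0.041 m and z of filter in the frame of well below 0.012 m and angle between the x axis of filter and the x axis of extractor, either way round above 0.4 rad), for 0.2 s.
2. the filter is turned to its stop (handle within 0.2 rad of the green marks) while still down in its well (angle between the x axis of filter and the x axis of extractor, either way round below 0.2 rad and z of filter in the frame of well below 0.015 m), for 0.05 s.
3. the filter is lifted clear of the well in the gripper (z of filter in the frame of well above 0.05 m and contact force between the fingers and filter above 0.5 N), for 0.1 s.
At the end, for the whole second after the job is handed in: The bolt is fully home (joint above 0.041 m), and the spent filter stands at rest, upright (within 0.1 rad), on the floor of the yellow tray (its underside within 7 mm of the tray's floor, its centre within 50 mm of the tray's centre along each side) (value of joint bolt above 0.041 m and x of filter in the frame of spent_tray between -0.05 and 0.05 m and y of filter in the frame of spent_tray between -0.05 and 0.05 m and z of filter in the frame of spent_tray below 0.012 m and angle between filter's own z axis and vertical below 0.1 rad and linear speed of filter below 0.02 m/s); the robot touches nothing.
It fails at once if the spent filter is dropped (it moves faster than 0.7 m/s with no finger on it) (contact force between the fingers and filter below 0.05 N and linear speed of filter above 0.7 m/s).
It fails at once if the fresh filter is moved by more than 30 mm (distance of fresh_filter from where it was at the start of the episode above 0.03 m).
It fails at once if a loose bench thing (multimeter, cutters, screwdriver) is moved by more than 30 mm (distance of any of multimeter, cutters, screwdriver from where it was at the start of the episode above 0.03 m).
It also fails if it takes over 61 s, if anything falls off the work surface, if the arm or the gripper's body presses on something with over 40 N, if the wrist force passes 120 N, or if a joint passes its speed limit or range.

### The arm

A 6-joint arm with a two-finger parallel gripper is mounted at the origin on the work surface. World frame = base frame: x ahead of the robot, y to its left, z up, the work surface at z = 0. Lengths are in m, angles in rad, forces in N, time in s.
With the tool pointing down it reaches from about 0.35 to 0.975 m from the base axis. Payload 4.9 kg.
Tool frame: the origin (TCP) lies at the very end of the fingers, on their centre line; the grasp point (between the pads) lies 19 mm behind it; z points along the fingers, y is the line along which they close (so a half turn about z gives the same grasp; the last joint's range is limited). The gripper opens to 85 mm and grips with 20 to 120 N. Pads are 22 mm wide; open, the fingers measure 114 mm over their backs; the gripper's body (76 mm by 85 mm) begins 54 mm behind the grasp point. The pads swing forward as they close: fully open they stand 13 mm farther back than shut.
Start: joints at [1.223, 0.053, 1.613, -0, 1.476, -0.119], TCP at [0.142, 0.609, 0.231] pointing down, gripper open.
Joint ranges: [-3.01, 3.01], [-1.01, 2.22], [0.06, 2.58], [-1.02, 4.17], [0.09, 2.62], [-3.14, 3.14]. Speed limits (rad/s): [2.57, 2.57, 3.14, 3.14, 3.14, 3.14].

### API

Orientations are given as a unit quaternion [w, x, y, z].
In Python, from plant import state, optics, ticket, nets gives the robot as it stands. The module is installed in compiled form; this text tells all that it offers.
- The arm moves only by the shell command python3 -m inch 'ROWS' [OPENING]. ROWS is JSON, a list of rows, each an object of numbers: "dx", "dy", "dz": the shift along the tool's x, y, z as a fraction of full scale; "rx", "ry", "rz": the turn, a rotation vector about the tool's x, y, z as a fraction of full scale. In form: [{"dx": .., "dy": .., "dz": .., "rx": .., "ry": .., "rz": ..}, ...]. A call has 1 to 5 rows; each row is the pose to reach, as a shift and turn from the pose commanded when the call began, along the tool's axes at that moment; what a row does not reach only later rows make up. Full scale, the value 1, is 0.8 m for a shift and 1.5 rad for a turn. A row lasts 1/10 s, in which the tool goes at most 50 mm and 8.59 degrees, less where a joint would pass 70% of its speed; a pose out of reach is approached as far as the arm can. A call with a number of a shift or a turn outside -1 to 1 is refused whole. A call with a gripper value outside its range is refused whole. OPENING is the opening, from -1 (shut) to 1 (fully open), set as the call begins (- or left out, the last holds). The fingers move at their own pace and stop on an object; the grip force is fixed at half the most. Time passes only in rows, so rows that repeat a pose let the fingers close. It gives the time, the measured TCP pose, the force, the opening and the grip force at its end, in the units of the state.
- state(): the state, without advancing time (a new reading comes with each control period).
- optics.grab_frame(name): name is "scene" or "side" or "wrist"; returns the picture (384x512x3 uint8, red, green, blue); there is no depth.
- optics.camera_info(name): a dict with "fx", "fy", "cx", "cy" (pixels), "R" (3x3) and "t" (3): a world point X has camera coordinates R X + t. Camera axes: x right, y down, z forward; pixel columns grow to the right and rows downward; lengths in m; the calibration is good to about 2 mm. A picture is of the moment at which its call begins: read the wrist's pose just before it. camera_info takes no time and is no camera call; for the wrist camera it gives the pose at the moment of the call.
- ticket.job_done(): hands the job in; it is judged then, once.
Trained networks look in the newest picture that a camera, given by its name, has taken for a name from the list of things; names that differ only in an ending like _2 or _b are one class to them, and where a whole thing is asked for, a point or a joint stands for the part that bears it (a point fixed in the world has none). Each returns a list of dicts, best first, with "confidence" (0 to 1); they miss things now and then, are a little off and sometimes report something else, mostly with a low value. They report only what shows in the picture. A call takes as long as a camera call. They do not tell look-alikes from the thing itself.
- nets.boxes_of(camera, name): "bbox" ([centre column, centre row, width, height] in pixels, round what is visible of it).
- nets.outline_of(camera, name): "pixels" (384x512 bool, what is visible of it) and "bbox" ([centre column, centre row, width, height] in pixels, round what is visible of it).
The state is a dict: "time": time; "joint_pos": joint angles; "joint_vel": joint speeds; "joint_efforts": joint torques, N m; "tool_pos": TCP position; "tool_rot": TCP orientation; "contact_force": force on the tool from outside, world axes, zero at the start; "ft_torque": the same for the moment, N m; "gripper_width": opening from 0.0 (shut) to 1.0 (fully open); "grasp_force": force on a finger pad.
Only numpy, scipy, OpenCV 4.12 (cv2) and the standard library are available. Lean on these libraries where they do the work, as an engineer would, in place of code of your own. Each camera call takes 0.05 s, during which the arm holds its last target. There are 200 camera calls.

## Working session

There is one attempt and no reset: what is moved stays moved. The work goes in short steps, Python scripts to look and compute and a shell command to move; the robot and the scene stay as the last step left them, time stands still between calls to the robot, and variables do not carry over. Pictures are saved under pics/ and viewed, at most 10 in all, crops included, and the job is handed in when it is done.

```bash
mkdir -p pics; python3 - <<'E'
from plant import state, optics, nets
import cv2, numpy as np
s=state(); print(s['time'],s['tool_pos'],s['tool_rot'],s['gripper_width'])
a=optics.grab_frame('scene'); b=optics.grab_frame('side')
cv2.imwrite('pics/a.png',cv2.cvtColor(cv2.resize(a,(800,600)),cv2.COLOR_RGB2BGR))
cv2.imwrite('pics/b.png',cv2.cvtColor(cv2.resize(b,(800,600)),cv2.COLOR_RGB2BGR))
for c in('scene','side'):
  i=optics.camera_info(c);print(c,i['fx'],i['cx'],i['cy'],'pos',np.round(-np.array(i['R']).T@i['t'],3),np.round(i['R'],3).tolist())
  for n in('extractor','bolt_tab','filter','spent_tray','fresh_filter'):
    print(n,[(np.round(d['bbox']).tolist(),round(d['confidence'],2)) for d in nets.boxes_of(c,n)[:3]])
E
```

```text
0.0 [0.1415344  0.60810972 0.23003061] [-2.45977076e-04  1.14120724e-01  9.93466315e-01 -1.03985442e-03] 0.9983394107529164
scene 412.3882276095027 252.04456058282744 189.08803734096017 pos [1.22  0.343 1.16 ] [[-0.403, 0.915, 0.016], [0.718, 0.327, -0.615], [-0.567, -0.237, -0.789]]
extractor [([292.0, 229.0, 99.0, 88.0], 0.8)]
bolt_tab [([323.0, 218.0, 12.0, 37.0], 0.67), ([278.0, 212.0, 33.0, 27.0], 0.64), ([376.0, 269.0, 37.0, 61.0], 0.36)]
filter [([331.0, 176.0, 30.0, 33.0], 0.96), ([276.0, 214.0, 33.0, 30.0], 0.92), ([363.0, 199.0, 33.0, 32.0], 0.65)]
spent_tray [([183.0, 207.0, 60.0, 56.0], 0.64)]
fresh_filter [([132.0, 170.0, 29.0, 34.0], 0.78), ([292.0, 231.0, 93.0, 86.0], 0.63)]
side 394.2778993003193 256.7403333900971 188.0593445511551 pos [-0.221 -0.711  0.876] [[0.711, -0.703, -0.01], [-0.423, -0.416, -0.805], [0.562, 0.576, -0.594]]
extractor [([227.0, 187.0, 96.0, 78.0], 0.81)]
bolt_tab [([204.0, 165.0, 26.0, 22.0], 0.56)]
filter [([236.0, 177.0, 31.0, 20.0], 0.85), ([158.0, 211.0, 32.0, 36.0], 0.67), ([151.0, 191.0, 28.0, 31.0], 0.58)]
spent_tray [([317.0, 237.0, 72.0, 54.0], 0.65), ([179.0, 161.0, 47.0, 31.0], 0.41)]
fresh_filter [([376.0, 270.0, 37.0, 38.0], 0.61)]
```

View pics/a.png

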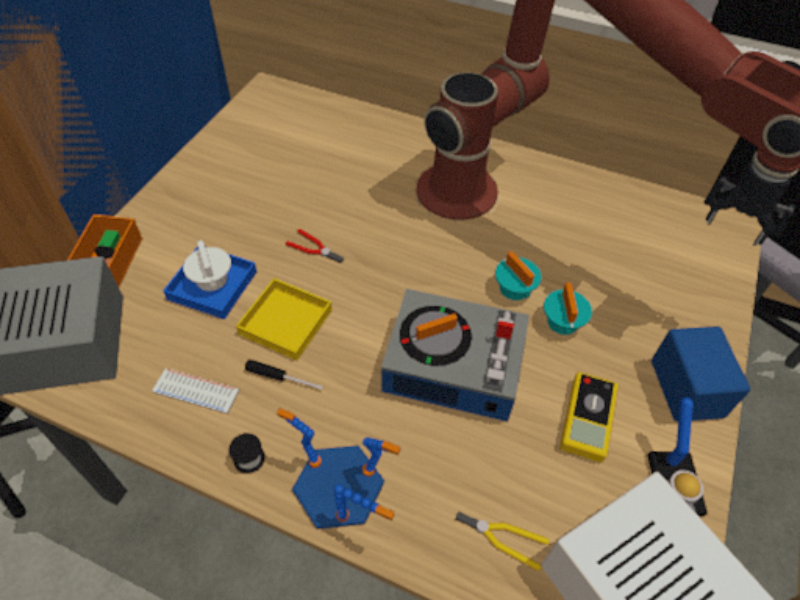

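View pics/b.png

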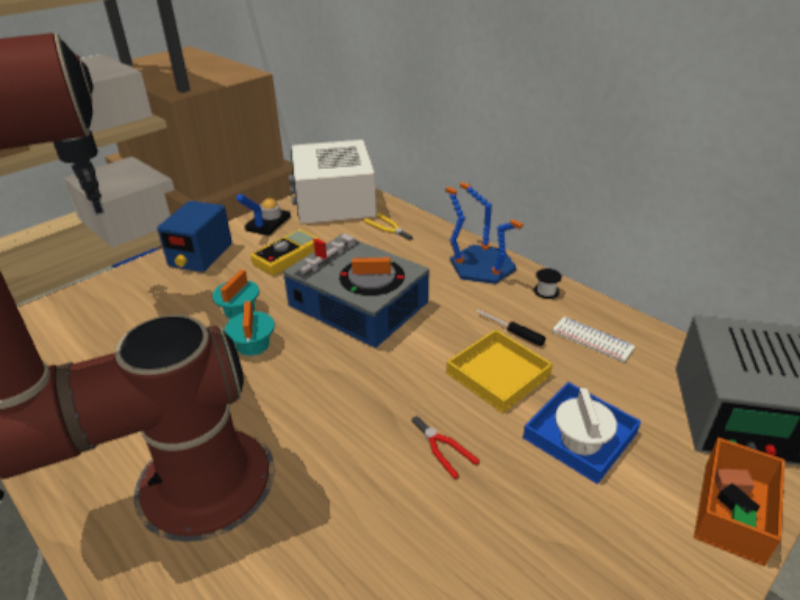

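The pictures show the extractor deck in the scene view at about (402,290), (527,320), (512,400), (384,370). The red tab is at (505,325), on the robot's side. The orange handle is at (436,325) and the yellow tray at (285,318). The two turquoise decoys are at (517,275) and (568,308).

```bash
cat > h.py <<'E'
import numpy as np
from plant import state, optics
from scipy.spatial.transform import Rotation as Ro
def ray(i,u,v,z):
    R=np.array(i['R']);t=np.array(i['t']);c=-R.T@t
    d=R.T@np.array([(u-i['cx'])/i['fx'],(v-i['cy'])/i['fy'],1]);return c+d*(z-c[2])/d[2]
def tool():
    s=state();q=s['tool_rot'];return np.array(s['tool_pos']),Ro.from_quat([q[1],q[2],q[3],q[0]]).as_matrix()
def fracs(p,yax=None):
    """shift fractions to reach TCP p; yaw turn so tool y aligns (mod pi) with yax, tool down"""
    p0,M=tool();o=dict(zip(('dx','dy','dz'),np.round(M.T@(np.array(p)-p0)/.8,4)))
    if yax is not None:
        y=np.r_[yax[:2],0];y/=np.linalg.norm(y)
        for sg in(1,-1):
            Y=sg*y;Z=np.array([0,0,-1.]);T=np.c_[np.cross(Y,Z),Y,Z]
            print('turn',np.round(Ro.from_matrix(M.T@T).as_rotvec()/1.5,4))
    return o
E
python3 - <<'E'
from h import *
for c,pts in (('scene',{'c--':(402,290,.1),'c-+':(527,320,.1),'c++':(512,400,.1),'c+-':(384,370,.1),'tab':(507,315,.158),'ha':(418,330,.146),'hb':(455,317,.146),'tA':(282,282,.034),'tB':(331,299,.034),'tC':(292,348,.034),'tD':(239,322,.034)}),
 ('side',{'c--':(287,280,.1),'c-+':(339,232,.1),'c++':(428,272,.1),'c+-':(375,323,.1),'tab':(319,240,.158),'ha':(352,262,.146),'hb':(390,262,.146),'tA':(447,368,.034),'tB':(494,332,.034),'tC':(551,366,.034),'tD':(503,400,.034)})):
  i=optics.camera_info(c);P={}
  for k,(u,v,z) in pts.items():
    P[k]=ray(i,u*.64,v*.64,z);print(c,k,np.round(P[k],3))
  C=[P[k] for k in('c--','c-+','c++','c+-')];x=C[2]-C[1]+C[3]-C[0]; y=C[1]-C[0]+C[2]-C[3]
  print('centre',np.mean(C,0).round(3),'yaw',np.arctan2(x[1],x[0]),np.arctan2(-y[0],y[1]),np.linalg.norm(x)/2,np.linalg.norm(y)/2)
  print('tray',np.mean([P[k] for k in('tA','tB','tC','tD')],0).round(3))
p,M=tool();i=optics.camera_info('wrist');print(p,M.round(2).tolist(),'wristcam',-np.array(i['R']).T@i['t'],np.round(i['R'],2).tolist(),i['fx'])
E
```

```text
scene c-- [0.437 0.034 0.1  ]
scene c-+ [0.403 0.296 0.1  ]
scene c++ [0.591 0.323 0.1  ]
scene c+- [0.63 0.08 0.1 ]
scene tab [0.452 0.26  0.158]
scene ha [0.548 0.114 0.146]
scene hb [0.49  0.168 0.146]
scene tA [ 0.479 -0.239  0.034]
scene tB [ 0.476 -0.117  0.034]
scene tC [ 0.624 -0.132  0.034]
scene tD [ 0.613 -0.268  0.034]
centre [0.515 0.183 0.1  ] yaw 0.18916585461617844 0.1432656703209305 0.1945890875697371 0.2554178787413044
tray [ 0.548 -0.189  0.034]
side c-- [0.374 0.258 0.1  ]
side c-+ [0.587 0.335 0.1  ]
side c++ [0.614 0.059 0.1  ]
side c+- [0.408 0.011 0.1  ]
side tab [0.473 0.262 0.158]
side ha [0.477 0.156 0.146]
side hb [0.535 0.098 0.146]
side tA [ 0.466 -0.133  0.034]
side tB [ 0.619 -0.13   0.034]
side tC [ 0.615 -0.276  0.034]
side tD [ 0.475 -0.265  0.034]
centre [0.496 0.166 0.1  ] yaw -1.4550649776857965 -1.281529483344445 0.26360580182324095 0.21814299374623497
tray [ 0.544 -0.201  0.034]
[0.14178069 0.6086858  0.23135106] [[-0.97, 0.23, 0.0], [0.23, 0.97, 0.0], [-0.0, 0.0, -1.0]] wristcam [0.06773247 0.62673596 0.37445558] [[0.23, 0.97, -0.0], [0.93, -0.22, 0.29], [0.29, -0.07, -0.96]] 294.14268443381553
```

```bash
python3 -c "
from h import *
print(fracs([.465,.24,.28],[.989,.15]))"
```

```text
turn [ 0.     -0.      0.7943]
turn [ 0.0000e+00  1.0000e-04 -1.3001e+00]
{'dx': np.float64(-0.498), 'dy': np.float64(-0.3572), 'dz': np.float64(-0.0608)}
```

```bash
python3 -m inch '[{"dx":-0.498,"dy":-0.357,"dz":-0.061,"rz":0.794},{"dx":-0.498,"dy":-0.357,"dz":-0.061,"rz":0.794},{"dx":-0.498,"dy":-0.357,"dz":-0.061,"rz":0.794},{"dx":-0.498,"dy":-0.357,"dz":-0.061,"rz":0.794},{"dx":-0.498,"dy":-0.357,"dz":-0.061,"rz":0.794}]'; python3 -c "
from h import *
print(fracs([.465,.24,.28],[.989,.15]))"
```

```text
turn [ 0.     -0.      0.7943]
turn [ 0.0000e+00  1.0000e-04 -1.3001e+00]
{'dx': np.float64(-0.498), 'dy': np.float64(-0.3572), 'dz': np.float64(-0.0608)}validation failed for argument at $[0]...
```

```bash
python3 -m inch '[{"dx":-0.498,"dy":-0.357,"dz":-0.061,"rx":0,"ry":0,"rz":0.794},{"dx":-0.498,"dy":-0.357,"dz":-0.061,"rx":0,"ry":0,"rz":0.794},{"dx":-0.498,"dy":-0.357,"dz":-0.061,"rx":0,"ry":0,"rz":0.794},{"dx":-0.498,"dy":-0.357,"dz":-0.061,"rx":0,"ry":0,"rz":0.794},{"dx":-0.498,"dy":-0.357,"dz":-0.061,"rx":0,"ry":0,"rz":0.794}]'; python3 -c "
from h import *
print(fracs([.465,.24,.28],[.989,.15]))"
```

```text
time: 1.1
tool_pos: [0.3067, 0.4202, 0.2565]
tool_rot: [0.0, 0.473, 0.881, 0.0]
contact_force: [0.7, 1.0, 0.0]
gripper_width: 0.998
grasp_force: 0.0
turn [ 5.000e-04 -2.000e-04  2.906e-01]
turn [ 3.0000e-04  7.0000e-04 -1.8038e+00]
{'dx': np.float64(-0.2971), 'dy': np.float64(0.0402), 'dz': np.float64(-0.0293)}
```

```bash
python3 -m inch '[{"dx":-0.297,"dy":0.04,"dz":-0.029,"rx":0,"ry":0,"rz":0.291},{"dx":-0.297,"dy":0.04,"dz":-0.029,"rx":0,"ry":0,"rz":0.291},{"dx":-0.297,"dy":0.04,"dz":-0.029,"rx":0,"ry":0,"rz":0.291},{"dx":-0.297,"dy":0.04,"dz":-0.029,"rx":0,"ry":0,"rz":0.291},{"dx":-0.297,"dy":0.04,"dz":-0.029,"rx":0,"ry":0,"rz":0.291}]'; python3 - <<'E'
from h import *
import cv2,json
p,M=tool();i=optics.camera_info('wrist');a=optics.grab_frame('wrist')
np.savez('w1.npz',a=a,**{k:np.array(i[k]) for k in i if k in('fx','fy','cx','cy','R','t')})
print(p,M.round(3).tolist())
cv2.imwrite('pics/c.png',cv2.cvtColor(cv2.resize(a,(800,600)),cv2.COLOR_RGB2BGR))
E
```

```text
time: 1.6
tool_pos: [0.4664, 0.2402, 0.2799]
tool_rot: [0.0, 0.651, 0.759, 0.0]
contact_force: [0.5, 1.0, -0.5]
gripper_width: 1.0
grasp_force: 0.0
[0.46636253 0.24021061 0.27993956] [[-0.154, 0.988, 0.001], [0.988, 0.154, 0.0], [-0.0, 0.001, -1.0]]
```

View pics/c.png

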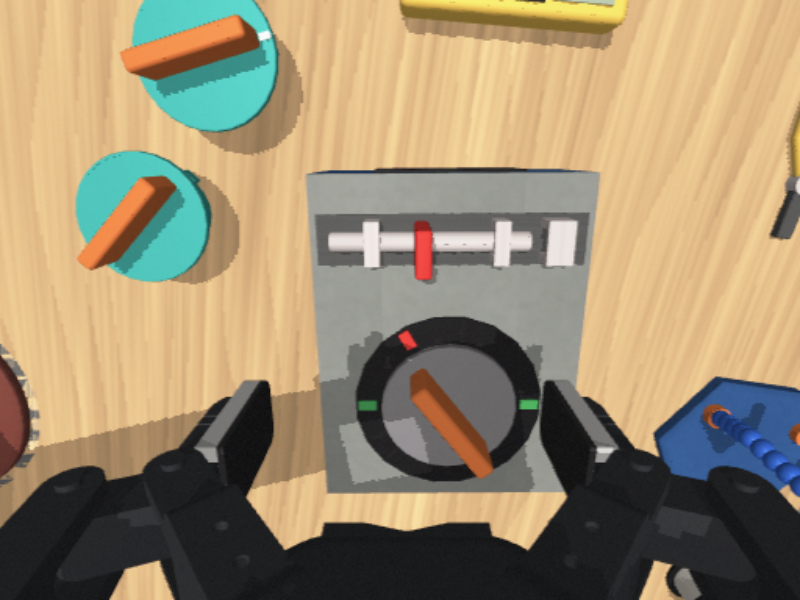

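The wrist view shows the deck (far edge from (307,173) to (599,172)) and the red tab (around (424,252)). It also shows the handle from (415,375) to (490,475), with the green marks at (367,405) and (529,404). I'll measure these now.

```bash
python3 - <<'E'
from h import *
import cv2
w=dict(np.load('w1.npz'));a=w['a']
hsv=cv2.cvtColor(a,cv2.COLOR_RGB2HSV);H,S,V=cv2.split(hsv)
cv2.imwrite('pics/d.png',cv2.cvtColor(cv2.resize(a[100:320,190:390],(727,800*220//220*1))[:600] if 0 else cv2.resize(a[130:320,200:390],(600,600),interpolation=cv2.INTER_CUBIC),cv2.COLOR_RGB2BGR))
def P(u,v,z): return ray(w,u,v,z)
q=lambda u,v,z:P(u*.64,v*.64,z)
A,B,C,D=[q(*c,.1) for c in((307,173),(599,172),(578,491),(328,492))]
print('corners',*[x.round(4) for x in(A,B,C,D)])
e=np.mean([A,B,C,D],0);x=B-A+C-D;y=A-D+B-C
print('centre',e,np.arctan2(x[1],x[0]),np.arctan2(-y[0],y[1]),np.linalg.norm(x)/2,np.linalg.norm(y)/2)
g=((H>45)&(H<80)&(S>90)).astype(np.uint8)
n,l,s,c=cv2.connectedComponentsWithStats(g[:,200:370].copy())
gr=[P(c[k][0]+200,c[k][1],.102) for k in range(1,n) if s[k,4]>20];print('green',gr)
red=((H<5)|(H>172))&(S>130)
n,l,s,c=cv2.connectedComponentsWithStats(red[:260,220:300].astype(np.uint8))
for k in range(1,n):
  if s[k,4]>30: print('red',s[k],c[k]+[220,0])
E
```

```text
corners [0.3893 0.2953 0.1   ] [0.5849 0.3261 0.1   ] [0.6387 0.0715 0.1   ] [0.4301 0.0385 0.1   ]
centre [0.51073798 0.18284651 0.1       ] 0.15670818504375178 0.18297368803390432 0.2045724700915022 0.26004051009660784
green [array([0.5773616 , 0.14745705, 0.102     ]), array([0.45207574, 0.12708806, 0.102     ])]
red [ 45 142  12  37 391] [270.44245524 160.11508951]
red [ 35 211  12  13  98] [260.40816327 217.31632653]
```

View pics/d.png

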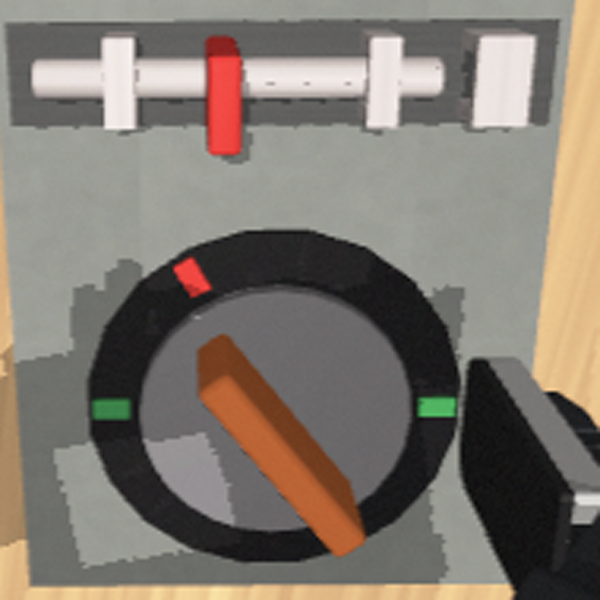

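The crop shows the tab's top face centred at (224,104) and the handle's top face with corners (198,392), (217,375), (365,538), (337,556).

```bash
python3 - <<'E'
from h import *
w=dict(np.load('w1.npz'))
q=lambda u,v,z:ray(w,200+u*.3167,130+v*.3167,z)
t=q(224,104,.158);print('tab',t)
c=[q(*k,.146) for k in((198,392),(217,375),(365,538),(337,556))]
h=np.mean(c,0);d=(c[2]+c[3]-c[0]-c[1])/2;print('handle',h,np.degrees(np.arctan2(d[1],d[0])),np.linalg.norm(d))
a=.161;E=np.array([.5075,.1817]);R=np.array([[np.cos(a),-np.sin(a)],[np.sin(a),np.cos(a)]])
print('tab local',R.T@(t[:2]-E),'handle local',R.T@(h[:2]-E))
print(fracs([t[0],t[1],.128],R[:,0]), fracs([t[0],t[1],.18]))
E
```

```text
tab [0.4724149  0.26327814 0.158     ]
handle [0.51344413 0.13867315 0.146     ] -42.882530294129545 0.08239031678017784
tab local [-0.02155394  0.08614746] handle local [-0.00103018 -0.04342328]
turn [ 0.0026  0.0026 -0.0076]
turn [ 0.0041 -0.0041  2.0868]
{'dx': np.float64(0.0332), 'dy': np.float64(0.0076), 'dz': np.float64(0.1905)} {'dx': np.float64(0.033), 'dy': np.float64(0.0079), 'dz': np.float64(0.1255)}
```

```bash
python3 -m inch '[{"dx":0.033,"dy":0.008,"dz":0.06,"rx":0,"ry":0,"rz":-0.007},{"dx":0.033,"dy":0.008,"dz":0.12,"rx":0,"ry":0,"rz":-0.007},{"dx":0.033,"dy":0.008,"dz":0.16,"rx":0,"ry":0,"rz":-0.007},{"dx":0.033,"dy":0.008,"dz":0.19,"rx":0,"ry":0,"rz":-0.007},{"dx":0.033,"dy":0.008,"dz":0.19,"rx":0,"ry":0,"rz":-0.007}]' 1 && python3 -m inch '[{"dx":0,"dy":0,"dz":0,"rx":0,"ry":0,"rz":0},{"dx":0,"dy":0,"dz":0,"rx":0,"ry":0,"rz":0},{"dx":0,"dy":0,"dz":0,"rx":0,"ry":0,"rz":0},{"dx":0,"dy":0,"dz":0,"rx":0,"ry":0,"rz":0},{"dx":0,"dy":0,"dz":0,"rx":0,"ry":0,"rz":0}]' -1
```

```text
time: 2.15
tool_pos: [0.464, 0.2684, 0.1226]
tool_rot: [-0.002, 0.646, 0.763, -0.004]
contact_force: [0.1, -0.4, -0.1]
gripper_width: 1.0
grasp_force: 0.0
time: 2.65
tool_pos: [0.4681, 0.2698, 0.1285]
tool_rot: [0.001, 0.646, 0.763, 0.001]
contact_force: [3.8, 0.6, 0.8]
gripper_width: 0.144
grasp_force: 1.2
```

```bash
python3 -m inch '[{"dx":0,"dy":0,"dz":0,"rx":0,"ry":0,"rz":0},{"dx":0,"dy":0,"dz":0,"rx":0,"ry":0,"rz":0},{"dx":0,"dy":0.008,"dz":0,"rx":0,"ry":0,"rz":0},{"dx":0,"dy":0.018,"dz":0,"rx":0,"ry":0,"rz":0},{"dx":0,"dy":0.03,"dz":0,"rx":0,"ry":0,"rz":0}]' -1 && python3 -m inch '[{"dx":0,"dy":0.01,"dz":0,"rx":0,"ry":0,"rz":0},{"dx":0,"dy":0.018,"dz":0,"rx":0,"ry":0,"rz":0},{"dx":0,"dy":0.024,"dz":0,"rx":0,"ry":0,"rz":0},{"dx":0,"dy":0.028,"dz":0,"rx":0,"ry":0,"rz":0},{"dx":0,"dy":0.028,"dz":0,"rx":0,"ry":0,"rz":0}]' -1
```

```text
time: 3.15
tool_pos: [0.4911, 0.2735, 0.1286]
tool_rot: [-0.0, 0.646, 0.763, -0.0]
contact_force: [-3.3, -1.4, 8.2]
gripper_width: 0.106
grasp_force: 59.5
time: 3.65
tool_pos: [0.5035, 0.2755, 0.1284]
tool_rot: [-0.008, 0.646, 0.764, -0.011]
contact_force: [-42.1, -11.6, 32.4]
gripper_width: 0.105
grasp_force: 64.9
```

```bash
python3 - <<'E'
from h import *
import cv2
a=optics.grab_frame('wrist');cv2.imwrite('pics/e.png',cv2.cvtColor(cv2.resize(a,(800,600)),cv2.COLOR_RGB2BGR));s=state();print(s['tool_pos'],s['contact_force'],s['grasp_force'])
E
```

```text
[0.50354076 0.27551615 0.12845431] [-40.68609091 -11.8587285   32.23475045] 64.68230724334717
```

View pics/e.png

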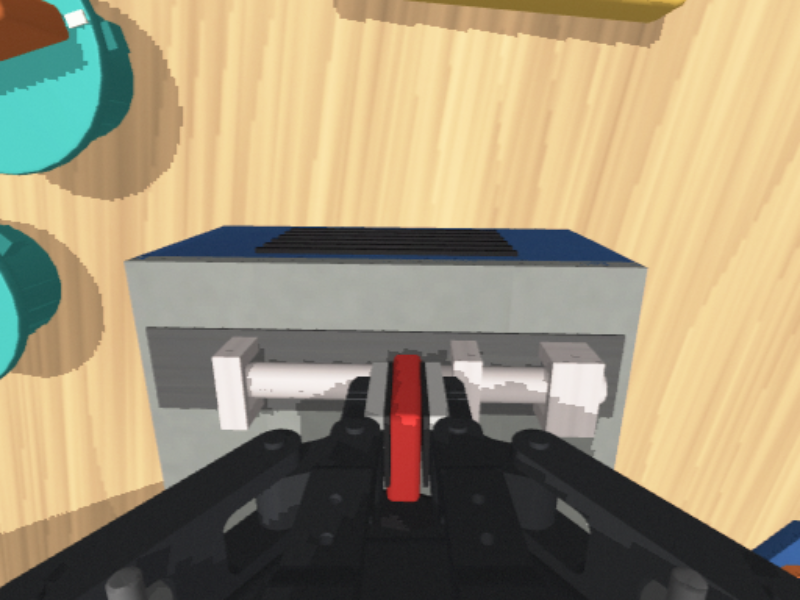

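The rod has passed through the keeper but stopped about 12 mm short. The right finger's back, near (462,400), has hit the guide because the tips reach lower when shut. I'll release, regrip 18 mm higher, and finish the slide.

```bash
python3 -m inch '[{"dx":0,"dy":-0.006,"dz":0,"rx":0,"ry":0,"rz":0},{"dx":0,"dy":-0.006,"dz":0,"rx":0,"ry":0,"rz":0}]' -1 && python3 -m inch '[{"dx":0,"dy":0,"dz":0,"rx":0,"ry":0,"rz":0},{"dx":0,"dy":0,"dz":0,"rx":0,"ry":0,"rz":0},{"dx":0,"dy":0,"dz":0,"rx":0,"ry":0,"rz":0},{"dx":-0.008,"dy":0,"dz":-0.0225,"rx":0,"ry":0,"rz":0},{"dx":-0.008,"dy":0,"dz":-0.0225,"rx":0,"ry":0,"rz":0}]' 0 && python3 -m inch '[{"dx":0,"dy":0,"dz":0,"rx":0,"ry":0,"rz":0},{"dx":0,"dy":0,"dz":0,"rx":0,"ry":0,"rz":0},{"dx":0,"dy":0,"dz":0,"rx":0,"ry":0,"rz":0},{"dx":0,"dy":0,"dz":0,"rx":0,"ry":0,"rz":0},{"dx":0,"dy":0,"dz":0,"rx":0,"ry":0,"rz":0}]' -1
```

```text
time: 3.9
tool_pos: [0.5034, 0.2755, 0.1286]
tool_rot: [-0.003, 0.646, 0.763, -0.005]
contact_force: [-20.7, -5.9, 19.1]
gripper_width: 0.106
grasp_force: 61.7
time: 4.4
tool_pos: [0.5108, 0.2701, 0.1471]
tool_rot: [0.001, 0.646, 0.763, 0.001]
contact_force: [-0.1, 0.2, -0.4]
gripper_width: 0.5
grasp_force: 0.0
time: 4.9
tool_pos: [0.5044, 0.2693, 0.1445]
tool_rot: [-0.004, 0.646, 0.763, -0.006]
contact_force: [-16.9, -4.5, 12.3]
gripper_width: 0.098
grasp_force: 61.6
```

```bash
python3 -m inch '[{"dx":0,"dy":0.004,"dz":0,"rx":0,"ry":0,"rz":0},{"dx":0,"dy":0.009,"dz":0,"rx":0,"ry":0,"rz":0},{"dx":0,"dy":0.013,"dz":0,"rx":0,"ry":0,"rz":0},{"dx":0,"dy":0.016,"dz":0,"rx":0,"ry":0,"rz":0},{"dx":0,"dy":0.016,"dz":0,"rx":0,"ry":0,"rz":0}]' -1
```

```text
time: 5.4
tool_pos: [0.5052, 0.2695, 0.1442]
tool_rot: [-0.014, 0.645, 0.764, -0.02]
contact_force: [-60.7, -15.6, 39.5]
gripper_width: 0.095
grasp_force: 66.2
```

The tab is not moving under 60 N. It is either home, having started partly advanced, or a finger is still blocked. A push with shut fingers from behind, clear of that guide, will show which.

```bash
python3 -m inch '[{"dx":0,"dy":-0.016,"dz":0,"rx":0,"ry":0,"rz":0},{"dx":0,"dy":-0.018,"dz":0,"rx":0,"ry":0,"rz":0}]' -1 && python3 -m inch '[{"dx":0,"dy":0,"dz":0,"rx":0,"ry":0,"rz":0},{"dx":0,"dy":0,"dz":0,"rx":0,"ry":0,"rz":0},{"dx":0,"dy":0,"dz":-0.05,"rx":0,"ry":0,"rz":0},{"dx":0,"dy":0,"dz":-0.05,"rx":0,"ry":0,"rz":0},{"dx":0,"dy":-0.045,"dz":-0.05,"rx":0,"ry":0,"rz":0}]' 0; python3 - <<'E'
from h import *
import cv2
p,M=tool();w=optics.camera_info('wrist');a=optics.grab_frame('wrist');print(p)
np.savez('w2.npz',a=a,**{k:np.array(w[k]) for k in('fx','fy','cx','cy','R','t')})
cv2.imwrite('pics/f.png',cv2.cvtColor(cv2.resize(a,(800,600)),cv2.COLOR_RGB2BGR))
E
python3 -m inch '[{"dx":0,"dy":0,"dz":0,"rx":0,"ry":0,"rz":0},{"dx":0,"dy":0,"dz":0,"rx":0,"ry":0,"rz":0},{"dx":0,"dy":0,"dz":0,"rx":0,"ry":0,"rz":0},{"dx":0,"dy":0,"dz":0,"rx":0,"ry":0,"rz":0}]' -1
```

```text
time: 5.6
tool_pos: [0.5043, 0.2693, 0.1446]
tool_rot: [-0.002, 0.646, 0.764, -0.003]
contact_force: [-6.2, -2.9, 4.9]
gripper_width: 0.099
grasp_force: 61.2
time: 6.1
tool_pos: [0.4755, 0.2643, 0.1867]
tool_rot: [0.001, 0.647, 0.763, 0.002]
contact_force: [-1.1, -0.2, 0.2]
gripper_width: 0.5
grasp_force: 0.0
[0.47545299 0.2642982  0.18674765]
time: 6.55
tool_pos: [0.473, 0.2639, 0.1855]
tool_rot: [0.0, 0.646, 0.763, 0.0]
contact_force: [-0.3, 0.8, -0.4]
gripper_width: 0.002
grasp_force: 0.0
```

View pics/f.png

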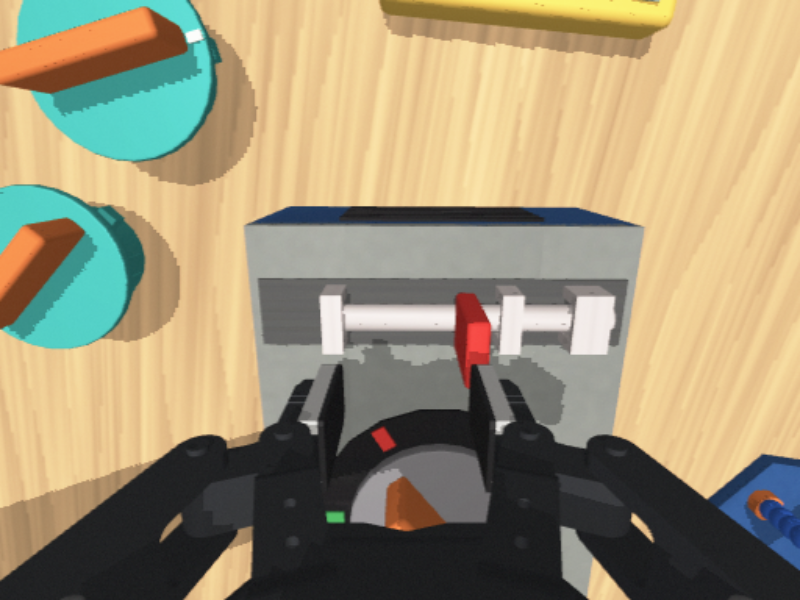

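The rod end sits just past the keeper (about (613,318)) and the tab base is near the second guide. Now I'll push with shut fingers from behind.

```bash
python3 -m inch '[{"dx":0,"dy":0,"dz":0.046,"rx":0,"ry":0,"rz":0},{"dx":0,"dy":0.008,"dz":0.046,"rx":0,"ry":0,"rz":0},{"dx":0,"dy":0.016,"dz":0.046,"rx":0,"ry":0,"rz":0},{"dx":0,"dy":0.02,"dz":0.046,"rx":0,"ry":0,"rz":0},{"dx":0,"dy":0.024,"dz":0.046,"rx":0,"ry":0,"rz":0}]' -1 && python3 -m inch '[{"dx":0,"dy":0.004,"dz":0,"rx":0,"ry":0,"rz":0},{"dx":0,"dy":0.008,"dz":0,"rx":0,"ry":0,"rz":0},{"dx":0,"dy":0.008,"dz":0,"rx":0,"ry":0,"rz":0}]' -1
```

```text
time: 7.05
tool_pos: [0.4882, 0.2665, 0.149]
tool_rot: [-0.003, 0.646, 0.763, -0.004]
contact_force: [-20.1, -4.2, 9.5]
gripper_width: 0.002
grasp_force: 11.3
time: 7.35
tool_pos: [0.4888, 0.2666, 0.1489]
tool_rot: [-0.008, 0.646, 0.764, -0.011]
contact_force: [-35.1, -9.4, 19.5]
gripper_width: -0.002
grasp_force: 20.6
```

It stops hard again with the fingers well clear of both guides, so the bolt is at its end stop. Next is the filter.

```bash
python3 -m inch '[{"dx":0,"dy":-0.02,"dz":0,"rx":0,"ry":0,"rz":0},{"dx":0,"dy":-0.03,"dz":-0.06,"rx":0,"ry":0,"rz":0},{"dx":0,"dy":-0.03,"dz":-0.09,"rx":0,"ry":0,"rz":0},{"dx":0,"dy":-0.03,"dz":-0.09,"rx":0,"ry":0,"rz":0}]' -1; python3 -c "
from h import *
a=np.radians(47.1);print(fracs([.5143,.138,.2],[np.cos(a),np.sin(a)]))"
```

```text
time: 7.75
tool_pos: [0.4772, 0.2654, 0.2281]
tool_rot: [0.003, 0.646, 0.763, 0.006]
contact_force: [1.3, 0.0, 0.2]
gripper_width: 0.005
grasp_force: 0.0
turn [ 0.0085  0.0011 -0.4373]
turn [ 1.400e-03 -1.090e-02  1.657e+00]
{'dx': np.float64(-0.1648), 'dy': np.float64(0.019), 'dz': np.float64(0.035)}
```

```bash
python3 -m inch '[{"dx":-0.165,"dy":0.019,"dz":0.02,"rx":0,"ry":0,"rz":-0.437},{"dx":-0.165,"dy":0.019,"dz":0.02,"rx":0,"ry":0,"rz":-0.437},{"dx":-0.165,"dy":0.019,"dz":0.02,"rx":0,"ry":0,"rz":-0.437},{"dx":-0.165,"dy":0.019,"dz":0.02,"rx":0,"ry":0,"rz":-0.437},{"dx":-0.165,"dy":0.019,"dz":0.02,"rx":0,"ry":0,"rz":-0.437}]' 1 && python3 -m inch '[{"dx":0,"dy":0,"dz":0,"rx":0,"ry":0,"rz":0},{"dx":0,"dy":0,"dz":0,"rx":0,"ry":0,"rz":0}]' 1; python3 - <<'E'
from h import *
import cv2
p,M=tool();w=optics.camera_info('wrist');a=optics.grab_frame('wrist');print(p)
np.savez('w3.npz',a=a,**{k:np.array(w[k]) for k in('fx','fy','cx','cy','R','t')})
cv2.imwrite('pics/g.png',cv2.cvtColor(cv2.resize(a,(800,600)),cv2.COLOR_RGB2BGR))
a=np.radians(47.1);print(fracs([.5143,.138,.12],[np.cos(a),np.sin(a)]))
E
```

```text
time: 8.25
tool_pos: [0.5114, 0.1348, 0.2046]
tool_rot: [0.0, 0.365, 0.931, 0.0]
contact_force: [-0.5, -0.1, 0.6]
gripper_width: 0.852
grasp_force: 0.0
time: 8.45
tool_pos: [0.5109, 0.1364, 0.2047]
tool_rot: [0.0, 0.367, 0.93, 0.0]
contact_force: [0.3, -0.9, 0.3]
gripper_width: 0.997
grasp_force: 0.0
[0.51090833 0.13641838 0.2047367 ]
turn [ 0.0002  0.0002 -0.0013]
turn [ 3.0000e-04 -4.0000e-04  2.0931e+00]
{'dx': np.float64(-0.002), 'dy': np.float64(0.0042), 'dz': np.float64(0.1059)}
```

View pics/g.png

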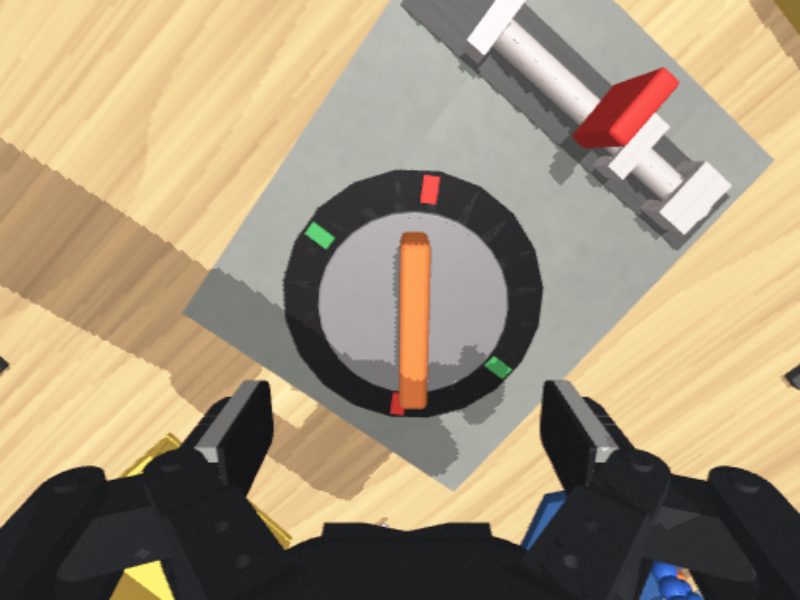

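The handle runs vertically from (414,235) to (413,405), aligned with the jaws and about 3 mm off centre. Descending to grip it.

```bash
python3 -m inch '[{"dx":-0.002,"dy":0.004,"dz":0.05,"rx":0,"ry":0,"rz":0},{"dx":-0.002,"dy":0.004,"dz":0.09,"rx":0,"ry":0,"rz":0},{"dx":-0.002,"dy":0.004,"dz":0.106,"rx":0,"ry":0,"rz":0},{"dx":-0.002,"dy":0.004,"dz":0.106,"rx":0,"ry":0,"rz":0},{"dx":-0.002,"dy":0.004,"dz":0.106,"rx":0,"ry":0,"rz":0}]' 1 && python3 -m inch '[{"dx":0,"dy":0,"dz":0,"rx":0,"ry":0,"rz":0},{"dx":0,"dy":0,"dz":0,"rx":0,"ry":0,"rz":0},{"dx":0,"dy":0,"dz":0,"rx":0,"ry":0,"rz":0},{"dx":0,"dy":0,"dz":0,"rx":0,"ry":0,"rz":0},{"dx":0,"dy":0,"dz":0,"rx":0,"ry":0,"rz":0}]' -1&& python3 -m inch '[{"dx":0,"dy":0,"dz":0,"rx":0,"ry":0,"rz":0},{"dx":0,"dy":0,"dz":0,"rx":0,"ry":0,"rz":0}]' -1
```

```text
time: 9.0
tool_pos: [0.5147, 0.1379, 0.121]
tool_rot: [0.001, 0.366, 0.931, 0.0]
contact_force: [0.3, -0.8, 0.7]
gripper_width: 1.001
grasp_force: 0.0
time: 9.5
tool_pos: [0.5142, 0.1377, 0.1202]
tool_rot: [0.0, 0.366, 0.931, 0.0]
contact_force: [-5.5, -1.8, 8.8]
gripper_width: 0.149
grasp_force: 60.6
time: 9.7
tool_pos: [0.5143, 0.1377, 0.1202]
tool_rot: [0.0, 0.366, 0.931, 0.0]
contact_force: [0.4, -0.2, 3.1]
gripper_width: 0.155
grasp_force: 60.2
```

```bash
python3 -m inch '[{"dx":0,"dy":0,"dz":0,"rx":0,"ry":0,"rz":-0.08},{"dx":0,"dy":0,"dz":0,"rx":0,"ry":0,"rz":-0.16},{"dx":0,"dy":0,"dz":0,"rx":0,"ry":0,"rz":-0.24},{"dx":0,"dy":0,"dz":0,"rx":0,"ry":0,"rz":-0.32},{"dx":0,"dy":0,"dz":0,"rx":0,"ry":0,"rz":-0.4}]' -1 && python3 -m inch '[{"dx":0,"dy":0,"dz":0,"rx":0,"ry":0,"rz":-0.06},{"dx":0,"dy":0,"dz":0,"rx":0,"ry":0,"rz":-0.12},{"dx":0,"dy":0,"dz":0,"rx":0,"ry":0,"rz":-0.17},{"dx":0,"dy":0,"dz":0,"rx":0,"ry":0,"rz":-0.21},{"dx":0,"dy":0,"dz":0,"rx":0,"ry":0,"rz":-0.21}]' -1; python3 -c "
from h import *
p,M=tool();s=state();print(s['contact_force'],s['ft_torque'],'tool y deg',np.degrees(np.arctan2(M[1,1],M[0,1])),'target',90+9.2)"
```

```text
time: 10.2
tool_pos: [0.5143, 0.1376, 0.1202]
tool_rot: [0.0, 0.072, 0.997, 0.0]
contact_force: [0.0, 0.7, 2.7]
gripper_width: 0.152
grasp_force: 60.3
time: 10.7
tool_pos: [0.5144, 0.1374, 0.1202]
tool_rot: [0.0, -0.083, 0.997, -0.0]
contact_force: [0.6, -1.8, 4.4]
gripper_width: 0.152
grasp_force: 60.3
[ 0.64860854 -1.77501856  4.40082178] [-0.11582286 -0.01704133  0.02772368] tool y deg 99.47952691388522 target 99.2
```

```bash
python3 -m inch '[{"dx":0,"dy":0,"dz":0,"rx":0,"ry":0,"rz":-0.02},{"dx":0,"dy":0,"dz":0,"rx":0,"ry":0,"rz":-0.04},{"dx":0,"dy":0,"dz":0,"rx":0,"ry":0,"rz":-0.04}]' -1; python3 -c "
from h import *
p,M=tool();s=state();print(s['contact_force'],s['ft_torque'],'tool y deg',np.degrees(np.arctan2(M[1,1],M[0,1])))"
```

```text
time: 11.0
tool_pos: [0.5146, 0.137, 0.1202]
tool_rot: [0.001, -0.111, 0.994, -0.0]
contact_force: [1.5, -5.5, 4.4]
gripper_width: 0.155
grasp_force: 68.6
[ 1.47440028 -5.51641037  4.43032735] [-0.707593   -0.27206512 -1.31577219] tool y deg 102.80136025280403
```

Torque has risen to 1.3 Nm, so the filter is at its stop. I'll relax the twist slightly and lift.

```bash
python3 -m inch '[{"dx":0,"dy":0,"dz":0,"rx":0,"ry":0,"rz":0.025},{"dx":0,"dy":0,"dz":0,"rx":0,"ry":0,"rz":0.025},{"dx":0,"dy":0,"dz":-0.008,"rx":0,"ry":0,"rz":0.025},{"dx":0,"dy":0,"dz":-0.02,"rx":0,"ry":0,"rz":0.025},{"dx":0,"dy":0,"dz":-0.035,"rx":0,"ry":0,"rz":0.025}]' -1; python3 -c "
from h import *
s=state();print(s['contact_force'],s['ft_torque'])"
```

```text
time: 11.5
tool_pos: [0.5123, 0.1378, 0.1457]
tool_rot: [-0.002, -0.095, 0.996, 0.0]
contact_force: [1.4, -0.8, -5.3]
gripper_width: 0.149
grasp_force: 59.1
[ 1.43446728 -0.80869356 -5.26915214] [-0.24781147 -0.39341851  0.01284958]
```

```bash
python3 -m inch '[{"dx":0,"dy":0,"dz":-0.05,"rx":0,"ry":0,"rz":0},{"dx":0,"dy":0,"dz":-0.1,"rx":0,"ry":0,"rz":0},{"dx":0,"dy":0,"dz":-0.12,"rx":0,"ry":0,"rz":0},{"dx":0,"dy":0,"dz":-0.12,"rx":0,"ry":0,"rz":0}]' -1; python3 - <<'E'
from h import *
from plant import nets
import cv2
print(state()['grasp_force'],fracs([.546,-.195,.24]))
optics.grab_frame('scene')
for c,z in(('scene',0),):
  o=nets.outline_of(c,'spent_tray')[0];i=optics.camera_info(c)
  m=o['pixels'].astype(np.uint8);r=cv2.minAreaRect(cv2.findNonZero(m));print(o['confidence'],r)
  v,u=np.nonzero(m);print('tray',ray(i,u.mean(),v.mean(),.015))
E
```

```text
time: 11.9
tool_pos: [0.515, 0.1384, 0.2468]
tool_rot: [0.003, -0.095, 0.996, 0.001]
contact_force: [-0.2, -0.1, -3.9]
gripper_width: 0.152
grasp_force: 59.9
59.912309646606445 {'dx': np.float64(0.0404), 'dy': np.float64(-0.4166), 'dz': np.float64(0.0081)}
0.88 ((181.8965606689453, 203.7413787841797), (51.60343551635742, 43.72504806518555), 23.198591232299805)
tray [ 0.55424858 -0.1919243   0.015     ]
```

```bash
python3 -m inch '[{"dx":0.003,"dy":-0.03,"dz":0,"rx":0,"ry":0,"rz":0},{"dx":0.007,"dy":-0.08,"dz":0,"rx":0,"ry":0,"rz":0},{"dx":0.012,"dy":-0.13,"dz":0,"rx":0,"ry":0,"rz":0},{"dx":0.016,"dy":-0.18,"dz":0,"rx":0,"ry":0,"rz":0},{"dx":0.02,"dy":-0.23,"dz":0,"rx":0,"ry":0,"rz":0}]' -1 && python3 -m inch '[{"dx":0.004,"dy":-0.05,"dz":0,"rx":0,"ry":0,"rz":0},{"dx":0.008,"dy":-0.1,"dz":0,"rx":0,"ry":0,"rz":0},{"dx":0.012,"dy":-0.15,"dz":0,"rx":0,"ry":0,"rz":0},{"dx":0.016,"dy":-0.187,"dz":0,"rx":0,"ry":0,"rz":0},{"dx":0.016,"dy":-0.187,"dz":0,"rx":0,"ry":0,"rz":0}]' -1; python3 - <<'E'
from h import *
import cv2
print(state()['grasp_force'],fracs([.55,-.193,.0692]))
a=optics.grab_frame('wrist');cv2.imwrite('pics/i.png',cv2.cvtColor(cv2.resize(a,(800,600)),cv2.COLOR_RGB2BGR))
E
```

```text
time: 12.5
tool_pos: [0.5308, -0.047, 0.2398]
tool_rot: [-0.003, -0.094, 0.996, 0.001]
contact_force: [1.1, 0.1, -4.5]
gripper_width: 0.148
grasp_force: 60.0
time: 13.0
tool_pos: [0.5463, -0.1981, 0.2394]
tool_rot: [-0.003, -0.092, 0.996, 0.001]
contact_force: [0.3, 0.1, -3.5]
gripper_width: 0.152
grasp_force: 60.2
60.20875811576843 {'dx': np.float64(-0.0068), 'dy': np.float64(0.0048), 'dz': np.float64(0.2128)}
```

View pics/i.png

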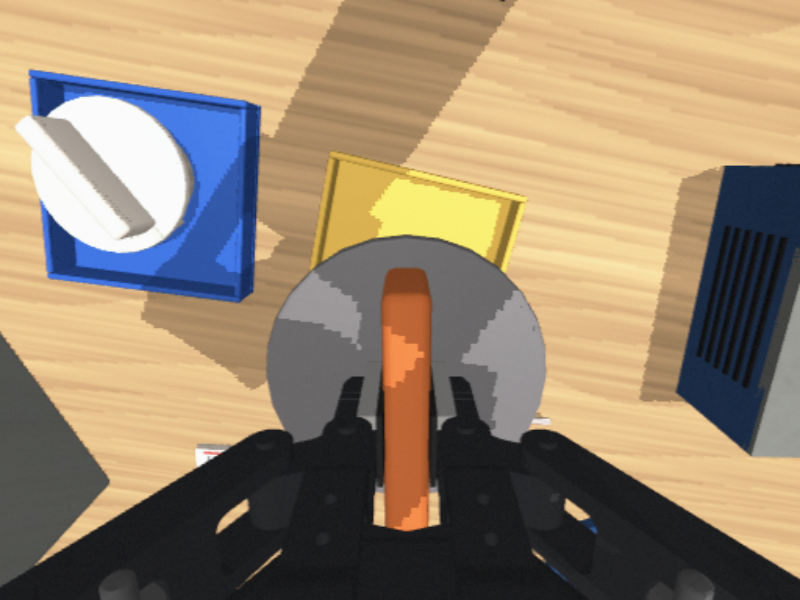

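The filter hangs upright in the grip above the yellow tray, whose near edge runs (330,153)–(525,197). I'll check the tray centre from that edge.

```bash
python3 - <<'E'
from h import *
i=optics.camera_info('wrist')
A=ray(i,330*.64,153*.64,.034);B=ray(i,525*.64,197*.64,.034);d=B-A;n=np.array([d[1],-d[0],0])/np.linalg.norm(d)
if n[0]<0:n=-n
c=(A+B)/2+.075*n;print(A,B,np.linalg.norm(d),'centre',c);print(fracs([(c[0]+.55)/2,(c[1]-.193)/2,.0692]))
E
```

```text
[ 0.47735854 -0.26295246  0.034     ] [ 0.48174375 -0.11606682  0.034     ] 0.1469510830819466 centre [ 0.55451775 -0.19174774  0.034     ]
{'dx': np.float64(-0.0091), 'dy': np.float64(0.0024), 'dz': np.float64(0.2131)}
```

```bash
python3 -m inch '[{"dx":-0.009,"dy":0.003,"dz":0.04,"rx":0,"ry":0,"rz":0},{"dx":-0.009,"dy":0.003,"dz":0.09,"rx":0,"ry":0,"rz":0},{"dx":-0.009,"dy":0.003,"dz":0.14,"rx":0,"ry":0,"rz":0},{"dx":-0.009,"dy":0.003,"dz":0.18,"rx":0,"ry":0,"rz":0},{"dx":-0.009,"dy":0.003,"dz":0.2,"rx":0,"ry":0,"rz":0}]' -1 && python3 -m inch '[{"dx":0,"dy":0,"dz":0,"rx":0,"ry":0,"rz":0},{"dx":0,"dy":0,"dz":0.004,"rx":0,"ry":0,"rz":0},{"dx":0,"dy":0,"dz":0.008,"rx":0,"ry":0,"rz":0},{"dx":0,"dy":0,"dz":0.011,"rx":0,"ry":0,"rz":0},{"dx":0,"dy":0,"dz":0.011,"rx":0,"ry":0,"rz":0}]' -1
```

```text
time: 13.55
tool_pos: [0.5509, -0.1886, 0.0775]
tool_rot: [-0.004, -0.095, 0.995, 0.003]
contact_force: [-1.0, 0.9, -4.3]
gripper_width: 0.154
grasp_force: 60.1
time: 14.05
tool_pos: [0.5551, -0.192, 0.0758]
tool_rot: [0.001, -0.094, 0.996, -0.0]
contact_force: [-1.2, 0.4, -4.6]
gripper_width: 0.151
grasp_force: 60.2
```

```bash
python3 -m inch '[{"dx":0,"dy":0,"dz":0.003,"rx":0,"ry":0,"rz":0},{"dx":0,"dy":0,"dz":0.005,"rx":0,"ry":0,"rz":0},{"dx":0,"dy":0,"dz":0.007,"rx":0,"ry":0,"rz":0},{"dx":0,"dy":0,"dz":0.008,"rx":0,"ry":0,"rz":0},{"dx":0,"dy":0,"dz":0.008,"rx":0,"ry":0,"rz":0}]' -1
```

```text
time: 14.55
tool_pos: [0.5551, -0.1919, 0.0696]
tool_rot: [0.0, -0.094, 0.996, -0.0]
contact_force: [-1.7, 1.3, 3.0]
gripper_width: 0.152
grasp_force: 61.3
```

Contact is made: the vertical force went from -4.6 to +3.0 N. Releasing and retreating.

```bash
python3 -m inch '[{"dx":0,"dy":0,"dz":0,"rx":0,"ry":0,"rz":0},{"dx":0,"dy":0,"dz":0,"rx":0,"ry":0,"rz":0},{"dx":0,"dy":0,"dz":0,"rx":0,"ry":0,"rz":0},{"dx":0,"dy":0,"dz":0,"rx":0,"ry":0,"rz":0},{"dx":0,"dy":0,"dz":0,"rx":0,"ry":0,"rz":0}]' 0.5 && python3 -m inch '[{"dx":0,"dy":0,"dz":-0.03,"rx":0,"ry":0,"rz":0},{"dx":0,"dy":0,"dz":-0.09,"rx":0,"ry":0,"rz":0},{"dx":0,"dy":0,"dz":-0.15,"rx":0,"ry":0,"rz":0},{"dx":0,"dy":0,"dz":-0.2,"rx":0,"ry":0,"rz":0},{"dx":0,"dy":0,"dz":-0.2,"rx":0,"ry":0,"rz":0}]' 0.5; python3 - <<'E'
from h import *
import cv2
s=state();print(s['time'],s['contact_force'],s['grasp_force'])
a=optics.grab_frame('scene')[110:290,120:370];cv2.imwrite('pics/j.png',cv2.cvtColor(cv2.resize(a,(800,576)),cv2.COLOR_RGB2BGR))
E
```

```text
time: 15.05
tool_pos: [0.5546, -0.1918, 0.0684]
tool_rot: [0.0, -0.094, 0.996, -0.0]
contact_force: [-0.7, 0.1, -0.2]
gripper_width: 0.746
grasp_force: 0.0
time: 15.55
tool_pos: [0.5581, -0.1934, 0.2372]
tool_rot: [0.006, -0.094, 0.996, -0.004]
contact_force: [0.4, -0.7, 1.3]
gripper_width: 0.75
grasp_force: 0.0
15.55 [ 0.38768752 -0.73442082  1.31295025] 0.0
```

View pics/j.png

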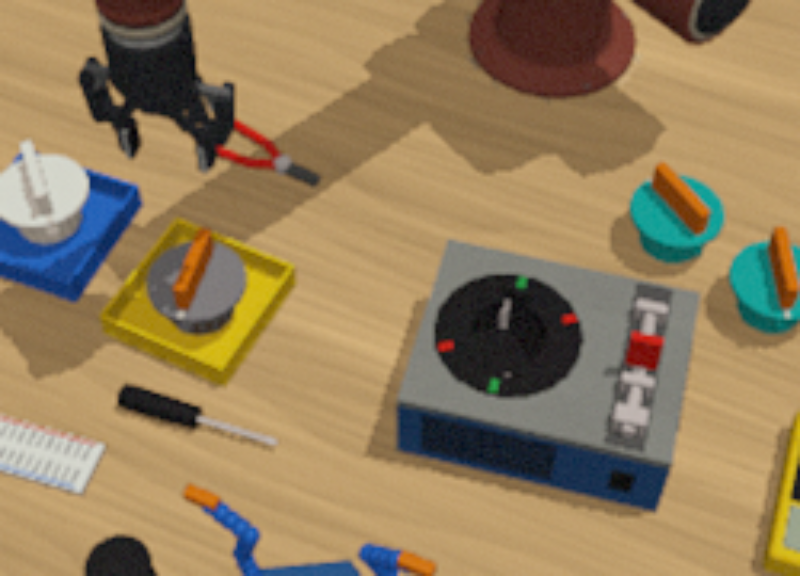

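The filter stands upright in the yellow tray (around (195,285)), the rod passes through the keeper (632,405), and nothing else has moved. Handing in.

```bash
python3 -m inch '[{"dx":0,"dy":0,"dz":0,"rx":0,"ry":0,"rz":0},{"dx":0,"dy":0,"dz":0,"rx":0,"ry":0,"rz":0}]'; python3 -c "
from plant import ticket; print(ticket.job_done())"
```

```text
time: 15.8
tool_pos: [0.5536, -0.1913, 0.226]
tool_rot: [-0.002, -0.094, 0.996, 0.001]
contact_force: [-0.3, 0.4, 0.4]
gripper_width: 0.749
grasp_force: 0.0
the job is handed in; nothing more can be done
None
```

I handed the job in at about 15.8 s, with no verdict returned: the spent filter stands upright in the yellow tray, and the bolt is pushed to a hard stop I took as home (about 33–37 mm of travel seen, joint value not readable).

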